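Turn steel slugs over into a clean tray with the tray inverter

ROBOT

A 7-joint arm with a two-finger parallel gripper is mounted at the origin on the work surface. World frame = base frame: x ahead of the robot, y to its left, z up, the work surface at z = 0. Lengths are in mm, angles in rad, forces in N, time in s.
With the tool pointing down it reaches from about 425 to 875 mm from the base axis. Payload 4.7 kg.
Tool frame: the origin (TCP) lies at the very end of the fingers, on their centre line; the grasp point (between the pads) lies manip.grasp_offset behind it (manip.grasp_offset is the distance from the TCP to the grasp point, in mm); x points along the fingers, z is the direction in which the jaws open and shut, and the axes are right-handed (so a half turn about x gives the same grasp; the last joint's range is limited). The gripper opens to 87 mm and grips with 3 to 60 N. Pads are 19 mm wide; open, the fingers measure 117 mm over their backs; the gripper's body (75 mm by 190 mm) begins 51 mm behind the grasp point.
Start: joints at [1.33, 0.321, -0.07, 1.45, 0.023, 1.371, -0.057], TCP at [163.812, -629.04, 222.587] pointing down, gripper open.
Joint ranges: [-2.86, 2.86], [-0.3, 2.09], [-1.38, 1.24], [0.06, 2.45], [-1.56, 4.7], [0.09, 2.05], [-2.69, 2.69]. Speed limits (rad/s): [2.57, 2.57, 3.14, 3.14, 3.14, 3.14, 3.14].

INTERFACE

Orientations are given as a unit quaternion [x, y, z, w].
In Python, from bench import manip, grab_frame, order gives the robot as it stands.
- The arm moves only by the tool play_rows, never from a script. Its argument "moves" is a list that holds one entry, the list of rows, each a list of 7 numbers: the turn, a rotation vector about the tool's x, y, z in units of 8 degrees (1.0 is 8 degrees), then the shift along the tool's x, y, z in units of 40 mm (1.0 is 40 mm), then the opening, from 0 (shut) to 1 (fully open). In form: [[[ax, ay, az, tx, ty, tz, claw], ...]]. A call has 1 to 10 rows; each row shifts and turns the pose as measured when the row begins, along the tool's axes as they then stand; what a row does not reach is not made up. A row lasts 1/10 s, in which the tool goes at most 50 mm and 8.59 degrees, less where a joint would pass 70% of its speed; a pose out of reach is approached as far as the arm can. A call is refused whole if a number of a shift passes 1 or a number of a turn 1, either way. A call with a gripper value outside its range is refused whole. The fingers move at their own pace and stop on an object; "newtons" is the grip in N (left out, the last holds). Time passes only in rows, so rows that do not move let the fingers close. It gives the time, the measured TCP pose, the force and the opening at its end, in the units of the state.
- manip.get_state(): the state, without advancing time (a new reading comes with each control period).
- grab_frame(name): name is "scene" or "side" or "wrist"; returns a dict with "pixels" (384x512x3 uint8, red, green, blue), "vfov" (degrees; the focal length in pixels is half the picture's height over the tangent of half this angle, whatever the lens; pixels are square), "cx", "cy" (the principal point, pixels), "origin" and "rotation" of the camera in the world. Camera axes: x right, y down, z forward; pixel columns grow to the right and rows downward; lengths in mm; the calibration is good to about 2 mm. A picture is of the moment at which its call begins. There is no depth.
- order.job_done(): hands the job in, once; it reports no verdict.
The state is a dict: "clock": time; "joint_pos": joint angles; "joint_velocities": joint speeds; "tau": joint torques, N m; "ee_pos": TCP position; "eef_rot": TCP orientation; "contact_force": force on the tool from outside, world axes, zero at the start; "moment": the same for the moment, N m; "opening": finger opening in mm.
Only numpy, scipy, OpenCV 4.12 (cv2) and the standard library are available. Lean on these libraries where they do the work, as an engineer would, in place of code of your own. Each camera call takes 0.05 s, during which the arm holds its last target. There are 200 camera calls.

TASK

Move the two steel samples into the blue tray by turning the trays over together: cap the white tray in the tray inverter with the empty blue tray, kept face down and slid from the loading shelf all the way in under the lips, then swing the red handle over to the other side as far as it goes. Do not spill the samples, and leave the orange tray where it is.

Things in the scene. Friction and masses are not known exactly. Their poses are not given: they have to be found in the camera images.
- blue_tray_grip (a point): Centre of the grip fin of the empty BLUE tray, lying face down. Fin 44 mm long (x), 14 thick (y), 26 high (z, out of the tray's back). This point is 31 mm above the rim, 13 above the flat back. Tray 96 mm long (x), 72 wide, 18 high, 15 deep inside, 90 g; along each long side at the rim a flange 9 mm wide, 4 thick (90 over both). Same after half a turn about z.
- orange_tray_grip (a point): The same point on the ORANGE tray, identical in shape, also face down on the table. Not to be used.
- shelf (a point): Where the blue fin's centre is when that tray lies face down on the inverter's fixed loading shelf, ready to slide in: 150 mm before the seat. x: level, the way the tray slides in and the way its long side must lie; y left; z up. Shelf top 31 mm below this point, 130 x 130 mm. Beyond it two guides, 12 mm high, narrow from 117 to 93 mm apart and lead into the rails.
- seat (a point): Point of the turning cradle where the blue fin's centre is once that tray is fully in (1 mm short of the end wall), 0.8 mm lower than at the shelf. The WHITE tray, same shape, face up, holds the samples and hangs in the cradle's side rails; the blue flanges slide over it under lips with 3 mm free height, 2 mm each side, light friction. Blue back and fin stay above the lips. Turns with the cradle.
- cradle (a joint): Cradle angle, rad: 0 at the start, 3.14 turned right over, against its stop. Axis parallel to the shelf's x, through the point 29 mm below the seat at the start (80 mm above the table). Handle starts on the -y side of the axis, goes up over the top and down to the +y side. Friction 0.08 N m; rests on its stops.
- handle (a point): Middle of the red handle: a round bar 14 mm thick, 56 long, parallel to the axis and 65 mm from it, 125 mm past the seat along the shelf's +x. Starts level with the axis. Free all round but for the crank arm 28 mm nearer the cradle. Can be pinched from above and led through its half circle with the gripper pointing down; the bar turns between the fingers.
- slug_a_center (a point): Centre of a loose steel sample, a cylinder 16 mm across and 10 mm high, 16 g, in the white tray.
- slug_b_center (a point): Centre of the second steel sample, the same.
Not all that is in view belongs to the job. What is meant by the part that bears blue_tray_grip is not pink, and is the smaller of those in its own colour.

How it is judged (in metres and radians):
On the way:
1. the blue tray is fully in, face down over the white tray, with the cradle not yet turned (distance between blue_tray_grip and seat below 0.015 m and angle between the x axis of blue_tray_grip and the x axis of seat, either way round below 0.17 rad and value of joint cradle below 0.25 rad), for 0.2 s.
At the end, for the whole second after the job is handed in: The cradle is turned over to within about 11 degrees of its stop and at rest, the blue tray is still fully in it (within 15 mm of the seat and 10 degrees), now underneath and face up, and both steel samples lie in the blue tray (distance between blue_tray_grip and seat below 0.015 m and angle between the x axis of blue_tray_grip and the x axis of seat, either way round below 0.17 rad and value of joint cradle above 2.95 rad and velocity of joint cradle between -0.1 and 0.1 rad/s and x of slug_a_center in the frame of blue_tray_grip between -0.047 and 0.047 m and y of slug_a_center in the frame of blue_tray_grip between -0.036 and 0.036 m and z of slug_a_center in the frame of blue_tray_grip between -0.031 and -0.01 m and x of slug_b_center in the frame of blue_tray_grip between -0.047 and 0.047 m and y of slug_b_center in the frame of blue_tray_grip between -0.036 and 0.036 m and z of slug_b_center in the frame of blue_tray_grip between -0.031 and -0.01 m); the robot touches nothing.
It fails at once if a sample is spilled out of the trays (height (world z) of any of slug_a_center, slug_b_center below 0.045 m).
It fails at once if the orange tray is moved by more than 20 mm (distance of orange_tray_grip from where it was at the start of the episode above 0.02 m).
It also fails if it takes over 67 s, if anything falls off the work surface, if the arm or the gripper's body presses on something with over 40 N, if the wrist force passes 120 N, or if a joint passes its speed limit or range.

## Working session

There is one attempt and no reset: what is moved stays moved. The work goes in short steps, Python scripts to look and compute and a tool call to move; the robot and the scene stay as the last step left them, time stands still between calls to the robot, and variables do not carry over. Pictures are saved under pics/ and viewed, about 8 in all and at most 12, crops included, and the job is handed in when it is done.

Besides the shell and the picture viewer there is one more tool, called by a JSON object that holds its "method" and its "body", one argument or row to a line. play_rows: Moves the arm, as the interface text tells. Its arguments: {"type":"object","properties":{"moves":{"type":"array","items":{"type":"array","items":{"type":"array","items":{"type":"number"}}}},"newtons":{"type":"number"}},"required":["moves"]}

```bash
ls; mkdir -p pics; cat > h.py <<'E'
import numpy as np, cv2
from bench import manip, grab_frame, order
from scipy.spatial.transform import Rotation as R
def snap(n,f):
    d=grab_frame(n); cv2.imwrite('pics/'+f,cv2.cvtColor(d['pixels'],cv2.COLOR_RGB2BGR)); 
    np.save('pics/'+f[:-4]+'.npy',d,allow_pickle=True); return d
def load(f): return np.load('pics/'+f+'.npy',allow_pickle=True).item()
def ray(d,u,v):
    f=d['pixels'].shape[0]/2/np.tan(np.radians(d['vfov'])/2)
    r=np.array([(u-d['cx'])/f,(v-d['cy'])/f,1.]); return np.array(d['origin']),np.array(d['rotation']).reshape(3,3)@r
def onz(d,u,v,z):
    o,r=ray(d,u,v); return o+r*(z-o[2])/r[2]
def proj(d,p):
    f=d['pixels'].shape[0]/2/np.tan(np.radians(d['vfov'])/2)
    c=np.array(d['rotation']).reshape(3,3).T@(np.array(p)-d['origin']); return c[:2]/c[2]*f+[d['cx'],d['cy']]
E
python3 - <<'E'
from h import *
s=manip.get_state(); print(s, manip.grasp_offset)
ims=[]
for n in ['scene','side','wrist']:
    d=snap(n,n+'0.png'); print(n,d['vfov'],d['cx'],d['cy'],d['origin'],np.round(d['rotation'],3).tolist(), [k for k in d])
E
```

```text
pics
{'clock': 0.0, 'joint_pos': array([ 1.33013004,  0.32181873, -0.07009635,  1.45165645,  0.02262881,
        1.37080752, -0.05689848]), 'joint_velocities': array([ 1.96559762e-03, -8.51259983e-04, -6.48851733e-04,  1.52792329e-03,
        9.48234850e-04,  4.11970831e-06,  3.44113748e-05]), 'tau': array([ 1.04120318e-03, -4.91292572e+01, -4.03748788e-01, -3.12524307e+01,
       -6.40340103e-02,  4.37241001e-02,  1.74054326e-04]), 'ee_pos': array([ 163.62250843, -628.50115747,  221.4737062 ]), 'eef_rot': array([ 0.43279188,  0.56003626, -0.43203943,  0.55892084]), 'contact_force': array([-0.13118213,  0.88174471,  0.59650167]), 'moment': array([-0.00725844, -0.02293094, -0.04361101]), 'opening': 86.95261938947709} 18.700000000000003
scene 47.97071081141853 248.25041648907734 190.52218776280466 [1405.25946395  182.17156274 1002.2084043 ] [0.59, 0.711, -0.297, -0.24] ['pixels', 'vfov', 'cx', 'cy', 'origin', 'rotation']
side 48.475060790755975 253.57319986194346 193.905088195402 [115.72325001 735.9869396  707.87210433] [-0.21, 0.864, -0.446, 0.098] ['pixels', 'vfov', 'cx', 'cy', 'origin', 'rotation']
wrist 65.35054629828574 256.46394559242145 190.4156241377589 [ 244.80512287 -608.5120734   384.04106245] [0.782, -0.604, -0.094, 0.12] ['pixels', 'vfov', 'cx', 'cy', 'origin', 'rotation']
```

View pics/scene0.png

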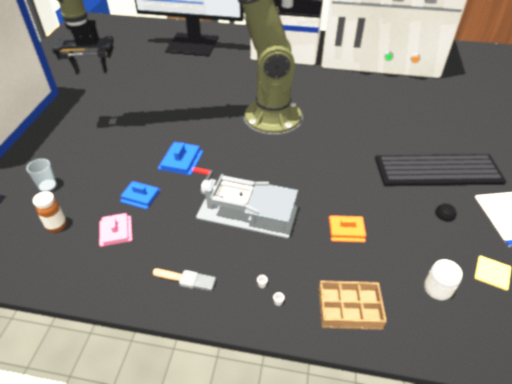

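View pics/side0.png

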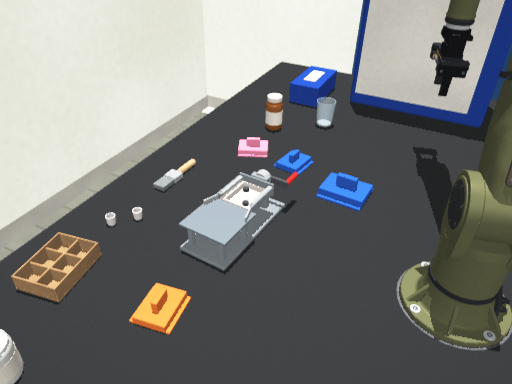

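The scene view shows the small blue tray at (140,194), a larger blue decoy at (180,157), the inverter at (250,205) with its shelf to the right, the red handle at (200,171) and the orange tray at (347,228). In the side view these are at (294,161), (345,189), (235,215), (292,178) and (160,305).

```bash
sed -i "s/np.array(d\['rotation'\]).reshape(3,3)/R.from_quat(d['rotation']).as_matrix()/" h.py
python3 - <<'E'
from h import *
a=load('scene0');b=load('side0')
A=cv2.resize(a['pixels'][140:240,110:310],None,fx=4,fy=4,interpolation=cv2.INTER_CUBIC)
B=cv2.resize(b['pixels'][140:270,175:335],None,fx=5,fy=5,interpolation=cv2.INTER_CUBIC)
cv2.imwrite('pics/A.png',A[...,::-1]);cv2.imwrite('pics/B.png',cv2.resize(B,(738,600))[...,::-1])
for nm,d in(('scene',a),('side',b)):
    h=cv2.cvtColor(d['pixels'],cv2.COLOR_RGB2HSV)
    for c,lo,hi in(('blue',(100,150,60),(125,255,255)),('red',(0,170,80),(5,255,255)),('orange',(10,200,120),(20,255,255))):
        m=cv2.inRange(h,lo,hi);n,l,s,ce=cv2.connectedComponentsWithStats(m)
        for i in range(1,n):
            if s[i,4]>40: print(nm,c,s[i],ce[i].round(1),onz(d,*ce[i],15).round())
E
```

```text
scene blue [   0    0   58  158 1034] [31.7 87. ] [   -6. -1041.    15.]
scene blue [ 83   0  26  13 283] [95.7  5.8] [ -855. -1141.    15.]
scene blue [57 10  7 13 46] [59.7 16.3] [ -689. -1274.    15.]
scene blue [284  26  33   6 114] [300.1  28.4] [-760.   30.   15.]
scene blue [158 142  45  33 984] [180.7 157.9] [ 326. -274.   15.]
scene blue [121 181  39  28 713] [139.1 194.6] [ 523. -353.   15.]
side blue [ 350    0  162  128 4023] [452.6  76.8] [  147. -1401.    15.]
side blue [ 289   66   48   41 1185] [311.4  87. ] [ 677. -959.   15.]
side blue [274 149  39  25 592] [293.9 161.6] [ 507. -348.   15.]
side blue [ 316  172   57   39 1417] [344.8 190.4] [ 319. -271.   15.]
side red [287 173  11  12  60] [291.6 177.6] [ 478. -260.   15.]
```

View pics/A.png

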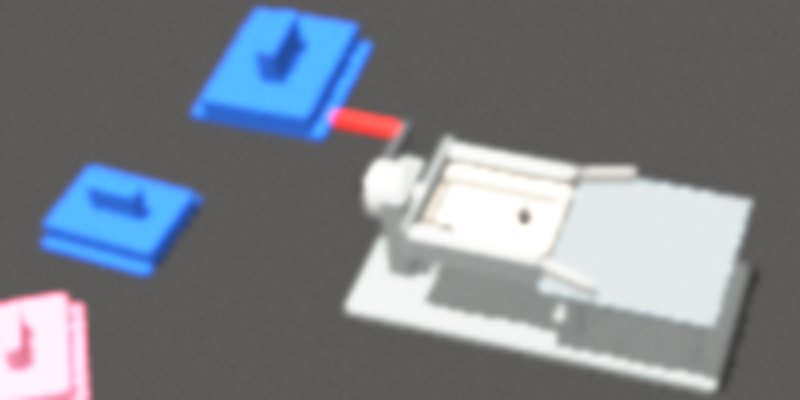

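View pics/B.png

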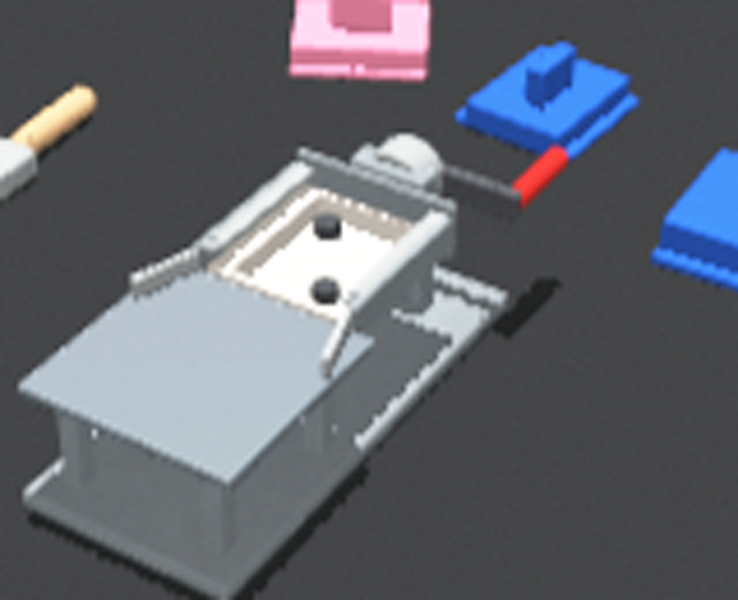

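The crops show the shelf plate corners, the red bar and the two black samples in the white tray. In A, the shelf's corners are at (752,200), (713,325), (540,292) and (578,178). In B they are at (20,385), (232,485) and (372,342).

```bash
python3 - <<'E'
from h import *
a=load('scene0');b=load('side0')
ca=lambda p:(p[0]/4+110,p[1]/4+140); cb=lambda p:(p[0]/4.6125+175,p[1]/4.615+140)
PA=[(752,200),(713,325),(540,292),(578,178)]; PB=[(20,385),(232,485),(372,342)]
print('shelf A',[onz(a,*ca(p),79)[:2].round(1).tolist() for p in PA]);print('shelf B',[onz(b,*cb(p),79)[:2].round(1).tolist() for p in PB])
print('handle ends A',[onz(a,*ca(p),82)[:2].round(1).tolist() for p in[(332,120),(402,130)]],'B',[onz(b,*cb(p),82)[:2].round(1).tolist() for p in[(560,155),(519,197)]])
print('tray back A z18',[onz(a,*ca(p),18)[:2].round(1).tolist() for p in[(92,165),(200,195),(155,262),(45,235)]])
print('fin top A z44',[onz(a,*ca(p),44)[:2].round(1).tolist() for p in[(90,190),(148,200)]])
print('fin top B z44',[onz(b,*cb(p),44)[:2].round(1).tolist() for p in[(530,64),(566,42)]])
s=manip.get_state();print(R.from_quat(s['eef_rot']).as_matrix().round(3).tolist())
w=load('wrist0');print(proj(w,[515,-350,20]), (R.from_quat(s['eef_rot']).inv()*R.from_quat(w['rotation'])).as_matrix().round(2).tolist(), R.from_quat(s['eef_rot']).inv().apply(np.array(w['origin'])-s['ee_pos']).round(1))
E
```

```text
shelf A [[475.7, 148.1], [604.4, 134.5], [595.7, 8.7], [475.7, 14.7]]
shelf B [[598.9, 131.6], [469.3, 145.8], [459.5, 18.1]]
handle ends A [[448.8, -187.8], [450.3, -130.4]] B [[439.4, -188.7], [443.4, -136.6]]
tray back A z18 [[470.6, -393.6], [488.2, -294.1], [565.3, -304.3], [553.1, -400.5]]
fin top A z44 [[522.7, -369.3], [525.1, -320.0]]
fin top B z44 [[519.2, -339.5], [509.1, -378.8]]
[[-0.0, 0.968, 0.252], [0.001, 0.252, -0.968], [-1.0, -0.0, -0.001]]
[  38.92136567 -315.82018349] [[0.0, -0.3, 0.95], [-0.0, -0.95, -0.3], [1.0, 0.0, -0.0]] [-162.3   83.6    0.8]
```

```bash
cat >> h.py <<'E'
def plan(p,yaw,step=38,rot=7.5):
    """rows from the present pose to TCP p with tool pointing down and jaw axis at yaw (deg)"""
    s=manip.get_state(); q=R.from_quat(s['eef_rot']); P=np.array(s['ee_pos'])
    z=np.array([np.cos(np.radians(yaw)),np.sin(np.radians(yaw)),0]);x=np.array([0,0,-1.])
    T=R.from_matrix(np.c_[x,np.cross(z,x),z]); rv=(q.inv()*T).as_rotvec(degrees=True)
    D=np.array(p)-P; n=int(max(np.ceil(np.linalg.norm(D)/step),np.ceil(np.linalg.norm(rv)/rot),1))
    print('n',n,'D',D.round(1),'rv',rv.round(2))
    rows=[]
    for i in range(n):
        c=q*R.from_rotvec(rv*i/n,degrees=True)
        rows.append([float(v) for v in (rv/n/8).round(2)]+[float(v) for v in (c.inv().apply(D/n)/40).round(2)])
    for k in range(0,n,10): print(rows[k:k+10])
def tcp():
    s=manip.get_state();m=R.from_quat(s['eef_rot']).as_matrix()
    print('t',round(s['clock'],2),'tcp',s['ee_pos'].round(1),'yaw',np.degrees(np.arctan2(m[1,2],m[0,2])).round(2),'tilt',m[:,0].round(3),'F',s['contact_force'].round(1),'open',round(s['opening'],1))
E
python3 - <<'E'
from h import *
tcp();plan([516,-350,150],-9)
E
```

```text
t 0.15 tcp [ 163.7 -628.6  221.7] yaw -75.4 tilt [-0.     0.001 -1.   ] F [-0.   0.2  0.3] open 87.0
n 12 D [352.3 278.6 -71.7] rv [-6.64e+01 -8.00e-02 -4.00e-02]
[[-0.69, -0.0, -0.0, 0.15, 0.86, -0.38], [-0.69, -0.0, -0.0, 0.15, 0.89, -0.29], [-0.69, -0.0, -0.0, 0.15, 0.91, -0.21], [-0.69, -0.0, -0.0, 0.15, 0.93, -0.12], [-0.69, -0.0, -0.0, 0.15, 0.94, -0.03], [-0.69, -0.0, -0.0, 0.15, 0.93, 0.06], [-0.69, -0.0, -0.0, 0.15, 0.92, 0.15], [-0.69, -0.0, -0.0, 0.15, 0.9, 0.24], [-0.69, -0.0, -0.0, 0.15, 0.88, 0.33], [-0.69, -0.0, -0.0, 0.15, 0.84, 0.41]]
[[-0.69, -0.0, -0.0, 0.15, 0.8, 0.49], [-0.69, -0.0, -0.0, 0.15, 0.75, 0.56]]
```

{"method": "play_rows", "body": {
  "moves": [
    [[-0.69, 0, 0, 0.15, 0.86, -0.38, 1], [-0.69, 0, 0, 0.15, 0.89, -0.29, 1], [-0.69, 0, 0, 0.15, 0.91, -0.21, 1], [-0.69, 0, 0, 0.15, 0.93, -0.12, 1], [-0.69, 0, 0, 0.15, 0.94, -0.03, 1], [-0.69, 0, 0, 0.15, 0.93, 0.06, 1], [-0.69, 0, 0, 0.15, 0.92, 0.15, 1], [-0.69, 0, 0, 0.15, 0.9, 0.24, 1], [-0.69, 0, 0, 0.15, 0.88, 0.33, 1], [-0.69, 0, 0, 0.15, 0.84, 0.41, 1]]
  ]
}}

```text
clock: 1.15
ee_pos: [455.5, -389.1, 155.5]
eef_rot: [0.116, 0.7, -0.116, 0.695]
contact_force: [0.1, -0.2, -0.2]
opening: 86.9
```

```bash
python3 - <<'E'
from h import *
tcp();plan([516,-350,150],-9)
E
```

```text
t 1.15 tcp [ 455.5 -389.1  155.5] yaw -18.9 tilt [-0.007  0.001 -1.   ] F [ 0.1 -0.2 -0.2] open 86.9
n 2 D [60.5 39.1 -5.5] rv [-9.9  -0.38  0.06]
[[-0.62, -0.02, 0.0, 0.06, 0.71, 0.56], [-0.62, -0.02, 0.0, 0.07, 0.66, 0.62]]
```

Moves track well.

{"method": "play_rows", "body": {
  "moves": [
    [[-0.62, -0.02, 0, 0.06, 0.71, 0.56, 1], [-0.62, -0.02, 0, 0.07, 0.66, 0.62, 1], [0, 0, 0, 0, 0, 0, 1]]
  ]
}}

```text
clock: 1.45
ee_pos: [522.3, -340.5, 148.0]
eef_rot: [0.05, 0.706, -0.047, 0.705]
contact_force: [0.8, 0.6, 1.0]
opening: 86.6
```

```bash
python3 - <<'E'
from h import *
tcp();d=snap('wrist','w1.png')
h=cv2.cvtColor(d['pixels'],cv2.COLOR_RGB2HSV)
m=cv2.inRange(h,(100,150,40),(125,255,255));n,l,s,ce=cv2.connectedComponentsWithStats(m)
for i in range(1,n):
    if s[i,4]>100: print(s[i],ce[i].round(1),onz(d,*ce[i],15).round(1))
E
```

```text
t 1.45 tcp [ 522.3 -340.5  148. ] yaw -7.91 tilt [-0.     0.005 -1.   ] F [0.8 0.6 1. ] open 86.6
[    0    81   130   126 11784] [ 52.1 142.5] [ 328.3 -273.4   15. ]
[ 208  148   88   80 2950] [248.9 170.5] [ 516.6 -328.2   15. ]
```

View pics/w1.png

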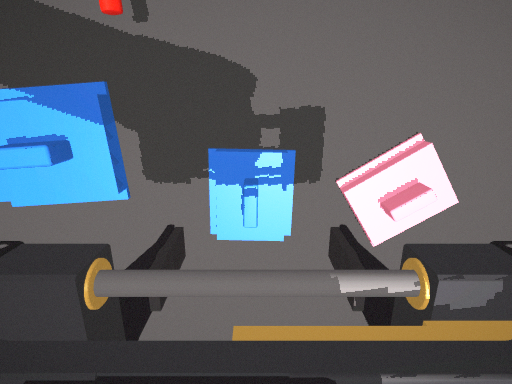

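The wrist view has the small blue tray at (251,195) with its fin at about (251,205), almost aligned with the jaws. The red bar is at (110,5). I'll measure the fin's edges.

```bash
python3 - <<'E'
from h import *
d=load('w1');g=d['pixels'].astype(int)
print('row205',[(u,g[205,u].tolist()) for u in range(236,266,1)][::2])
print('col251',[(v,g[v,251].tolist()) for v in range(176,244,2)])
h=cv2.cvtColor(d['pixels'],cv2.COLOR_RGB2HSV)
m=cv2.inRange(h,(100,150,40),(125,255,255))[140:245,200:305]
for v in (195,205,215,225,233):
    u=np.where(m[v-140])[0]+200; print(v,u.min(),u.max(),onz(d,u.min(),v,4)[:2].round(1),onz(d,u.max()+1,v,4)[:2].round(1))
E
```

```text
row205 [(236, [127, 235, 255]), (238, [134, 238, 255]), (240, [129, 236, 255]), (242, [45, 114, 220]), (244, [56, 127, 234]), (246, [123, 232, 255]), (248, [128, 236, 255]), (250, [134, 238, 255]), (252, [135, 238, 255]), (254, [140, 240, 255]), (256, [99, 209, 255]), (258, [141, 240, 255]), (260, [138, 240, 255]), (262, [141, 239, 255]), (264, [138, 241, 255])]
col251 [(176, [50, 114, 222]), (178, [43, 98, 188]), (180, [38, 89, 176]), (182, [35, 88, 174]), (184, [42, 93, 187]), (186, [115, 224, 255]), (188, [53, 117, 221]), (190, [50, 114, 220]), (192, [53, 115, 221]), (194, [46, 112, 221]), (196, [138, 239, 255]), (198, [138, 240, 255]), (200, [138, 239, 255]), (202, [139, 239, 255]), (204, [136, 240, 255]), (206, [139, 239, 255]), (208, [132, 238, 255]), (210, [133, 237, 255]), (212, [132, 237, 255]), (214, [129, 235, 255]), (216, [128, 233, 255]), (218, [130, 235, 255]), (220, [125, 234, 255]), (222, [125, 231, 255]), (224, [123, 232, 255]), (226, [120, 229, 255]), (228, [123, 232, 255]), (230, [127, 233, 255]), (232, [123, 232, 255]), (234, [122, 232, 255]), (236, [119, 230, 255]), (238, [122, 229, 255]), (240, [115, 166, 242]), (242, [109, 103, 105])]
195 209 257 [ 469.3 -351.6] [ 521.7 -358.9]
205 241 257 [ 501.7 -367.7] [ 520.1 -370.2]
215 216 257 [ 472.7 -375.5] [ 518.5 -381.8]
225 216 257 [ 470.6 -387.3] [ 516.9 -393.7]Traceback (most recent call last):
  File "<stdin>", line 8, in <module>
    return umr_minimum(a, axis, None, out, keepdims, initial, where)
ValueError: zero-size array to reduction operation minimum which has no identity
```

```bash
python3 - <<'E'
from h import *
d=load('w1');g=d['pixels'].astype(int)
m=((g[...,2]-g[...,0])>70).astype(np.uint8)
E=[[],[]]
for v in range(155,236,8):
    u=np.where(m[v,195:310])[0]+195; E[0].append(onz(d,u.min(),v,4)[:2]);E[1].append(onz(d,u.max()+1,v,4)[:2])
    print(v,u.min(),u.max()+1)
for e in E:
    e=np.array(e); k=np.polyfit(e[:,1],e[:,0],1); print('edge: x at y=-350',np.polyval(k,-350),'dir deg',90-np.degrees(np.arctan(k[0])))
rows=[v for v in range(180,240) if g[v,242,1]<190 or g[v,243,1]<190]; print('fin dark side rows',rows[0],rows[-1])
print('fin', onz(d,251,186,44),onz(d,251,224,44), onz(d,251,205.5,44))
E
```

```text
155 208 296
163 209 295
171 208 295
179 209 294
187 209 294
195 209 293
203 209 293
211 210 292
219 210 292
227 210 291
235 217 291
edge: x at y=-350 470.39900825104286 dir deg 83.10849085527093
edge: x at y=-350 561.6047142313263 dir deg 80.76470518824665
fin dark side rows 180 225
fin [ 518.06011057 -336.32478811   44.        ] [ 512.57832131 -374.21396603   44.        ] [ 515.30181773 -355.38963046   44.        ]
```

```bash
python3 - <<'E'
from h import *
tcp();plan([515.3,-356,22],-8,step=28)
E
```

```text
t 1.5 tcp [ 520.  -343.1  147.9] yaw -8.16 tilt [-0.002  0.003 -1.   ] F [-0.3 -0.6 -0.5] open 87.2
n 5 D [  -4.7  -12.9 -125.9] rv [-0.16 -0.16 -0.14]
[[-0.0, -0.0, -0.0, 0.63, -0.07, -0.01], [-0.0, -0.0, -0.0, 0.63, -0.07, -0.01], [-0.0, -0.0, -0.0, 0.63, -0.07, -0.01], [-0.0, -0.0, -0.0, 0.63, -0.07, -0.01], [-0.0, -0.0, -0.0, 0.63, -0.07, -0.01]]
```

{"method": "play_rows", "body": {
  "moves": [
    [[0, 0, 0, 0.5, -0.11, -0.03, 1], [0, 0, 0, 0.6, -0.11, -0.03, 1], [0, 0, 0, 0.6, -0.1, -0.01, 1], [0, 0, 0, 0.6, 0, 0, 1], [0, 0, 0, 0.5, 0, 0, 1], [0, 0, 0, 0, 0, 0, 1], [0, 0, 0, 0, 0, 0, 1]]
  ]
}}

```text
clock: 2.2
ee_pos: [507.7, -364.6, 32.6]
eef_rot: [0.054, 0.707, -0.057, 0.702]
contact_force: [-0.1, -0.5, 0.4]
opening: 86.9
```

```bash
python3 - <<'E'
from h import *
tcp();plan([515.3,-356,21.5],-8,step=28)
E
```

```text
t 2.2 tcp [ 507.7 -364.6   32.6] yaw -9.0 tilt [-0.007 -0.003 -1.   ] F [-0.1 -0.5  0.4] open 86.9
n 1 D [  7.6   8.6 -11.1] rv [-1.   -0.38  0.23]
[[-0.13, -0.05, 0.03, 0.28, 0.24, 0.16]]
```

{"method": "play_rows", "body": {
  "moves": [
    [[-0.13, -0.05, 0.03, 0.05, 0.24, 0.16, 1], [0, 0, 0, 0.1, 0, 0, 1], [0, 0, 0, 0, 0, 0, 1]]
  ]
}}

```text
clock: 2.5
ee_pos: [517.1, -357.4, 29.3]
eef_rot: [0.048, 0.704, -0.05, 0.707]
contact_force: [-0.0, -0.3, -0.1]
opening: 87.0
```

```bash
python3 - <<'E'
from h import *
tcp();plan([515.3,-356,21.5],-8,step=28)
E
```

```text
t 2.5 tcp [ 517.1 -357.4   29.3] yaw -7.98 tilt [ 0.004 -0.003 -1.   ] F [-0.  -0.3 -0.1] open 87.0
n 1 D [-1.8  1.4 -7.8] rv [0.02 0.26 0.13]
[[0.0, 0.03, 0.02, 0.19, 0.03, -0.05]]
```

{"method": "play_rows", "body": {
  "moves": [
    [[0, 0.03, 0.02, 0.18, 0.03, -0.05, 1], [0, 0, 0, 0, 0, 0, 0], [0, 0, 0, 0, 0, 0, 0], [0, 0, 0, 0, 0, 0, 0], [0, 0, 0, 0, 0, 0, 0], [0, 0, 0, 0, 0, 0, 0], [0, 0, 0, 0, 0, 0, 0]]
  ],
  "newtons": 25
}}

```text
clock: 3.2
ee_pos: [516.2, -356.2, 23.0]
eef_rot: [0.049, 0.705, -0.049, 0.706]
contact_force: [0.1, 0.1, 0.1]
opening: 47.0
```

```bash
python3 - <<'E'
from h import *
tcp()
E
```

```text
t 3.2 tcp [ 516.2 -356.2   23. ] yaw -7.95 tilt [ 0.002 -0.001 -1.   ] F [0.1 0.1 0.1] open 47.0
```

{"method": "play_rows", "body": {
  "moves": [
    [[0, 0, 0, 0, 0, 0, 0], [0, 0, 0, 0, 0, 0, 0], [0, 0, 0, 0, 0, 0, 0], [0, 0, 0, 0, 0, 0, 0], [0, 0, 0, 0, 0, 0, 0], [0, 0, 0, 0, 0, 0, 0], [0, 0, 0, 0, 0, 0, 0]]
  ]
}}

```text
clock: 3.9
ee_pos: [516.1, -356.3, 23.1]
eef_rot: [0.049, 0.705, -0.049, 0.706]
contact_force: [0.0, -0.1, 0.6]
opening: 13.7
```

```bash
python3 - <<'E'
from h import *
tcp()
E
```

```text
t 3.9 tcp [ 516.1 -356.3   23.1] yaw -7.95 tilt [ 0.002 -0.001 -1.   ] F [ 0.  -0.1  0.6] open 13.7
```

{"method": "play_rows", "body": {
  "moves": [
    [[0, 0, 0, -0.4, 0, 0, 0], [0, 0, 0, -0.9, 0, 0, 0], [0, 0, 0, -1, 0, 0, 0], [0, 0, 0, -1, 0, 0, 0], [0, 0, 0, -0.8, 0, 0, 0], [0, 0, 0, 0, 0, 0, 0]]
  ]
}}

```text
clock: 4.5
ee_pos: [515.2, -354.9, 196.7]
eef_rot: [0.049, 0.705, -0.048, 0.706]
contact_force: [0.5, -0.7, -1.0]
opening: 13.8
```

```bash
python3 - <<'E'
from h import *
tcp();plan([505,-100,190],-5.3)
E
```

```text
t 4.5 tcp [ 515.2 -354.9  196.7] yaw -7.88 tilt [ 0.001  0.001 -1.   ] F [ 0.5 -0.7 -1. ] open 13.8
n 7 D [-10.2 254.9  -6.7] rv [-2.58  0.05 -0.05]
[[-0.05, 0.0, -0.0, 0.02, 0.9, -0.16], [-0.05, 0.0, -0.0, 0.02, 0.9, -0.16], [-0.05, 0.0, -0.0, 0.02, 0.9, -0.15], [-0.05, 0.0, -0.0, 0.02, 0.9, -0.14], [-0.05, 0.0, -0.0, 0.02, 0.9, -0.14], [-0.05, 0.0, -0.0, 0.02, 0.9, -0.13], [-0.05, 0.0, -0.0, 0.02, 0.9, -0.13]]
```

{"method": "play_rows", "body": {
  "moves": [
    [[-0.05, 0, 0, 0.02, 0.9, -0.16, 0], [-0.05, 0, 0, 0.02, 0.9, -0.16, 0], [-0.05, 0, 0, 0.02, 0.9, -0.15, 0], [-0.05, 0, 0, 0.02, 0.9, -0.14, 0], [-0.05, 0, 0, 0.02, 0.9, -0.14, 0], [-0.05, 0, 0, 0.02, 0.8, -0.13, 0], [-0.05, 0, 0, 0.02, 0.5, -0.13, 0], [0, 0, 0, 0, 0, 0, 0], [0, 0, 0, 0, 0, 0, 0]]
  ]
}}

```text
clock: 5.4
ee_pos: [500.3, -112.8, 193.0]
eef_rot: [0.03, 0.705, -0.033, 0.708]
contact_force: [-0.4, -0.1, -1.9]
opening: 13.4
```

```bash
python3 - <<'E'
from h import *
tcp();d=snap('wrist','w2.png')
cv2.imwrite('pics/w2b.png',cv2.resize(d['pixels'],(800,600),interpolation=cv2.INTER_CUBIC)[...,::-1])
E
```

```text
t 5.4 tcp [ 500.3 -112.8  193. ] yaw -5.1 tilt [ 0.003 -0.005 -1.   ] F [-0.4 -0.1 -1.9] open 13.4
```

View pics/w2b.png

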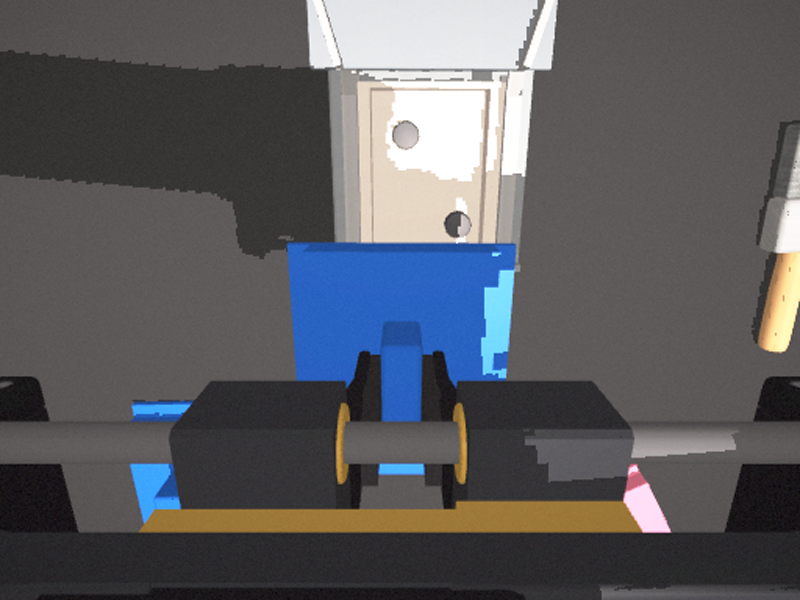

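The w2 view (×1.5625) has the shelf's edge at v≈69, from (308,69) to (552,69). The white tray's inner rim corners are at (371,88) and (490,88), the rails' outer edges run from about (330,75) and (535,70) downward, and the samples are at (405,135) and (457,224). The held tray looks square in the jaws.

```bash
python3 - <<'E'
from h import *
d=load('w2')
P=lambda u,v,z:onz(d,u/1.5625,v/1.5625,z)[:2].round(1)
for n,l,r,z in(('shelf edge',(308,69),(552,69),79),('lip outer top',(329,75),(535,75),88),('lip outer low',(335,238),(521,238),88),('lip inner top',(358,82),(507,82),86),('tray inner top',(371,88),(490,88),77),('tray inner low',(371,200),(487,200),77),('guide in end',(341,69),(524,69),91),('guide out',(313,0),(549,0),91)):
    a,b=P(*l,z),P(*r,z);print(n,a,b,'mid',(a+b)/2,'w',np.linalg.norm(b-a).round(1),'perp',np.degrees(np.arctan2(*(b-a)[::-1])).round(1))
for n,z in(('rim tray in hand left/right',193-23),):
    print(P(288,244,z),P(516,244,z))
E
```

```text
shelf edge [462.7  14.7] [593.    3.1] mid [527.85   8.9 ] w 130.8 perp -5.1
lip outer top [474.6   9.5] [581.4  -0. ] mid [528.     4.75] w 107.2 perp -5.1
lip outer low [466.4 -75.7] [573.2 -85.3] mid [519.8 -80.5] w 107.2 perp -5.1
lip inner top [489.1   5.1] [567.3  -1.9] mid [528.2   1.6] w 78.5 perp -5.1
tray inner top [495.2   2.6] [559.9  -3.1] mid [ 5.2755e+02 -2.5000e-01] w 65.0 perp -5.0
tray inner low [488.7 -57.2] [556.3 -63.3] mid [522.5  -60.25] w 67.9 perp -5.2
guide in end [481.5  11.3] [575.    2.9] mid [528.25   7.1 ] w 93.9 perp -5.1
guide out [471.7  43.1] [587.5  32.8] mid [529.6   37.95] w 116.3 perp -5.1
[460.  -62.3] [551.1 -70.5]
```

```bash
python3 - <<'E'
from h import *
tcp();plan([536.7,109,150],-5.2)
E
```

```text
t 5.45 tcp [ 500.4 -112.8  193. ] yaw -5.12 tilt [ 0.003 -0.004 -1.   ] F [ 0.2  0.4 -1. ] open 13.7
n 7 D [ 36.3 221.8 -43. ] rv [0.08 0.2  0.22]
[[0.0, 0.0, 0.0, 0.15, 0.8, 0.06], [0.0, 0.0, 0.0, 0.15, 0.8, 0.06], [0.0, 0.0, 0.0, 0.15, 0.8, 0.06], [0.0, 0.0, 0.0, 0.15, 0.8, 0.06], [0.0, 0.0, 0.0, 0.15, 0.8, 0.06], [0.0, 0.0, 0.0, 0.15, 0.8, 0.06], [0.0, 0.0, 0.0, 0.15, 0.8, 0.06]]
```

{"method": "play_rows", "body": {
  "moves": [
    [[0, 0, 0, 0.1, 0.8, 0.06, 0], [0, 0, 0, 0.15, 0.8, 0.06, 0], [0, 0, 0, 0.15, 0.8, 0.06, 0], [0, 0, 0, 0.15, 0.8, 0.06, 0], [0, 0, 0, 0.15, 0.8, 0.06, 0], [0, 0, 0, 0.15, 0.7, 0.06, 0], [0, 0, 0, 0.15, 0.5, 0.06, 0], [0, 0, 0, 0, 0, 0, 0], [0, 0, 0, 0, 0, 0, 0]]
  ]
}}

```text
clock: 6.35
ee_pos: [544.2, 79.3, 149.1]
eef_rot: [0.041, 0.705, -0.045, 0.707]
contact_force: [-0.8, -0.2, -0.6]
opening: 13.9
```

```bash
python3 - <<'E'
from h import *
tcp();plan([536.7,109,108],-5.2,step=20)
E
```

```text
t 6.35 tcp [544.2  79.3 149.1] yaw -6.94 tilt [ 0.003 -0.007 -1.   ] F [-0.8 -0.2 -0.6] open 13.9
n 3 D [ -7.5  29.7 -41.1] rv [-1.74  0.21  0.36]
[[-0.07, 0.01, 0.02, 0.34, 0.24, -0.09], [-0.07, 0.01, 0.02, 0.34, 0.24, -0.09], [-0.07, 0.01, 0.02, 0.34, 0.24, -0.09]]
```

{"method": "play_rows", "body": {
  "moves": [
    [[-0.12, 0.01, 0.02, 0, 0.5, -0.14, 0], [-0.1, 0.01, 0.02, 0.1, 0.22, -0.13, 0], [0, 0, 0, 0.35, 0, 0, 0], [0, 0, 0, 0.35, 0, 0, 0], [0, 0, 0, 0.15, 0, 0, 0], [0, 0, 0, 0, 0, 0, 0]]
  ]
}}

```text
clock: 6.95
ee_pos: [536.4, 105.5, 107.1]
eef_rot: [0.033, 0.706, -0.035, 0.706]
contact_force: [0.1, -0.6, -0.1]
opening: 13.6
```

```bash
python3 - <<'E'
from h import *
tcp();plan([536.7,109,103],-5.2,step=20)
E
```

```text
t 6.95 tcp [536.4 105.5 107.1] yaw -5.48 tilt [-0.    -0.003 -1.   ] F [ 0.1 -0.6 -0.1] open 13.6
n 1 D [ 0.3  3.5 -4.1] rv [-0.28  0.01  0.18]
[[-0.03, 0.0, 0.02, 0.1, 0.09, -0.0]]
```

{"method": "play_rows", "body": {
  "moves": [
    [[-0.03, 0, 0.02, 0.08, 0, 0, 0], [0, 0, 0, 0.04, 0, 0, 0], [0, 0, 0, 0, 0, 0, 0]]
  ]
}}

```text
clock: 7.25
ee_pos: [536.7, 104.8, 102.0]
eef_rot: [0.033, 0.706, -0.033, 0.706]
contact_force: [-0.3, -0.4, -1.3]
opening: 13.5
```

```bash
python3 - <<'E'
from h import *
tcp()
E
```

```text
t 7.25 tcp [536.7 104.8 102. ] yaw -5.29 tilt [ 0. -0. -1.] F [-0.3 -0.4 -1.3] open 13.5
```

{"method": "play_rows", "body": {
  "moves": [
    [[0, 0, 0, 0.03, 0, 0, 0], [0, 0, 0, 0.02, 0, 0, 0], [0, 0, 0, 0, 0, 0, 0]]
  ]
}}

```text
clock: 7.55
ee_pos: [537.4, 104.8, 102.2]
eef_rot: [0.032, 0.706, -0.033, 0.707]
contact_force: [0.1, 0.7, -0.6]
opening: 13.7
```

```bash
python3 - <<'E'
from h import *
tcp();d=snap('side','s1.png')
B=cv2.resize(d['pixels'][100:270,150:330],None,fx=4,fy=4,interpolation=cv2.INTER_CUBIC)
cv2.imwrite('pics/s1b.png',cv2.resize(B,(635,600))[...,::-1])
E
```

```text
t 7.55 tcp [537.4 104.8 102.2] yaw -5.31 tilt [ 0.002 -0.001 -1.   ] F [ 0.1  0.7 -0.6] open 13.7
```

View pics/s1b.png

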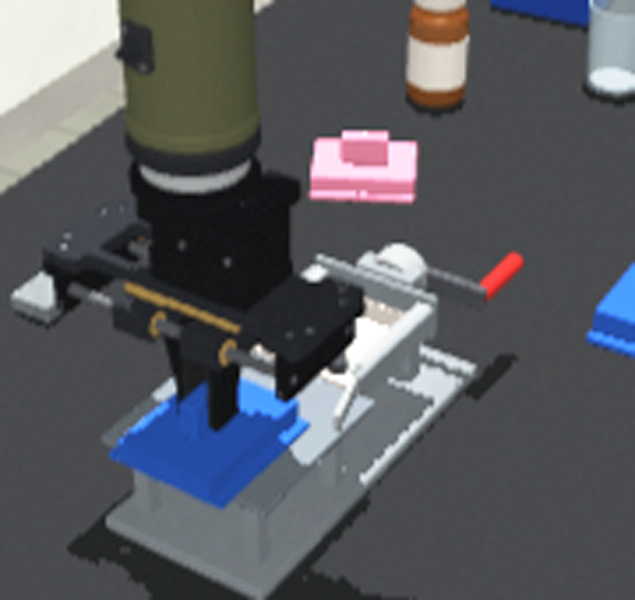

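The tray is over the shelf, squarely aligned, with its fin at about (205,410). It looks like it sits at shelf height. I'll probe for contact.

{"method": "play_rows", "body": {
  "moves": [
    [[0, 0, 0, 0.08, 0, 0, 0], [0, 0, 0, 0.05, 0, 0, 0]]
  ]
}}

```text
clock: 7.8
ee_pos: [537.7, 104.8, 101.7]
eef_rot: [0.032, 0.706, -0.034, 0.707]
contact_force: [-5.4, -2.1, 11.0]
opening: 13.5
```

```bash
python3 - <<'E'
from h import *
tcp()
E
```

```text
t 7.8 tcp [537.7 104.8 101.7] yaw -5.35 tilt [ 0.001 -0.004 -1.   ] F [-5.4 -2.1 11. ] open 13.5
```

{"method": "play_rows", "body": {
  "moves": [
    [[0, 0, 0, -0.02, -0.3, -0.02, 0], [0, 0, 0, 0, -0.4, -0.01, 0], [0, 0, 0, 0, -0.4, 0, 0], [0, 0, 0, 0, 0, 0, 0]]
  ],
  "newtons": 15
}}

```text
clock: 8.2
ee_pos: [532.8, 58.9, 102.8]
eef_rot: [0.031, 0.705, -0.034, 0.708]
contact_force: [0.3, -0.3, -0.8]
opening: 13.6
```

```bash
cat >> h.py <<'E'
def mid():
    tcp();s=manip.get_state();x,y,z=s['ee_pos'];print('lateral off midline',round((x-527.9-0.0905*(y-8.9)),2),'to seat y',round(-43-y,1))
E
python3 - <<'E'
from h import *
mid()
E
```

```text
t 8.2 tcp [532.8  58.9 102.8] yaw -5.29 tilt [ 0.003 -0.004 -1.   ] F [ 0.3 -0.3 -0.8] open 13.6
lateral off midline 0.34 to seat y -101.9
```

{"method": "play_rows", "body": {
  "moves": [
    [[0, 0, 0, 0.01, -0.25, -0.01, 0], [0, 0, 0, 0.01, -0.25, -0.01, 0], [0, 0, 0, 0, 0, 0, 0]]
  ]
}}

```text
clock: 8.5
ee_pos: [530.0, 38.4, 101.8]
eef_rot: [0.032, 0.705, -0.034, 0.708]
contact_force: [-0.0, -0.8, 0.7]
opening: 14.1
```

```bash
python3 - <<'E'
from h import *
mid()
E
```

```text
t 8.5 tcp [530.   38.4 101.8] yaw -5.28 tilt [ 0.004 -0.003 -1.   ] F [-0.  -0.8  0.7] open 14.1
lateral off midline -0.58 to seat y -81.4
```

{"method": "play_rows", "body": {
  "moves": [
    [[0, 0, 0, 0, -0.25, 0.01, 0], [0, 0, 0, 0, -0.25, 0, 0], [0, 0, 0, 0, 0, 0, 0]]
  ]
}}

```text
clock: 8.8
ee_pos: [528.5, 17.3, 101.9]
eef_rot: [0.031, 0.705, -0.033, 0.708]
contact_force: [-0.2, -0.3, -0.8]
opening: 13.7
```

```bash
python3 - <<'E'
from h import *
mid()
E
```

```text
t 8.8 tcp [528.5  17.3 101.9] yaw -5.22 tilt [ 0.004 -0.003 -1.   ] F [-0.2 -0.3 -0.8] open 13.7
lateral off midline -0.12 to seat y -60.3
```

{"method": "play_rows", "body": {
  "moves": [
    [[0, 0, 0, 0.01, -0.25, 0, 0], [0, 0, 0, 0.01, -0.25, 0, 0], [0, 0, 0, 0, -0.25, 0, 0], [0, 0, 0, 0, 0, 0, 0]]
  ]
}}

```text
clock: 9.2
ee_pos: [526.3, -14.3, 101.8]
eef_rot: [0.032, 0.704, -0.033, 0.708]
contact_force: [0.0, -1.3, 1.4]
opening: 14.0
```

```bash
python3 - <<'E'
from h import *
mid()
E
```

```text
t 9.2 tcp [526.3 -14.3 101.8] yaw -5.2 tilt [ 0.005 -0.002 -1.   ] F [ 0.  -1.3  1.4] open 14.0
lateral off midline 0.5 to seat y -28.7
```

{"method": "play_rows", "body": {
  "moves": [
    [[0, 0, 0, 0.01, -0.25, -0.01, 0], [0, 0, 0, 0.01, -0.25, -0.01, 0], [0, 0, 0, 0, 0, 0, 0]]
  ]
}}

```text
clock: 9.5
ee_pos: [523.8, -35.6, 101.5]
eef_rot: [0.032, 0.704, -0.032, 0.709]
contact_force: [0.1, -0.7, 2.8]
opening: 13.8
```

```bash
python3 - <<'E'
from h import *
mid()
E
```

```text
t 9.5 tcp [523.8 -35.6 101.5] yaw -5.2 tilt [ 0.006 -0.001 -1.   ] F [ 0.1 -0.7  2.8] open 13.8
lateral off midline -0.05 to seat y -7.4
```

Now 5 mm steps, until the end wall shows up as a force.

{"method": "play_rows", "body": {
  "moves": [
    [[0, 0, 0, 0, -0.15, 0, 0], [0, 0, 0, 0, -0.1, 0, 0]]
  ]
}}

```text
clock: 9.7
ee_pos: [522.7, -45.6, 101.2]
eef_rot: [0.032, 0.704, -0.032, 0.709]
contact_force: [-0.9, 8.2, 3.3]
opening: 13.8
```

```bash
python3 - <<'E'
from h import *
mid()
E
```

```text
t 9.7 tcp [522.7 -45.6 101.2] yaw -5.16 tilt [ 0.006 -0.001 -1.   ] F [-0.9  8.2  3.3] open 13.8
lateral off midline -0.25 to seat y 2.6
```

{"method": "play_rows", "body": {
  "moves": [
    [[0, 0, 0, 0, -0.1, 0, 0], [0, 0, 0, 0, -0.05, 0, 0]]
  ]
}}

```text
clock: 9.9
ee_pos: [522.6, -45.6, 101.6]
eef_rot: [0.034, 0.704, -0.028, 0.709]
contact_force: [0.1, 2.8, 1.4]
opening: 14.2
```

```bash
python3 - <<'E'
from h import *
mid()
E
```

```text
t 9.9 tcp [522.6 -45.6 101.6] yaw -5.0 tilt [ 0.007  0.008 -1.   ] F [0.1 2.8 1.4] open 14.2
lateral off midline -0.34 to seat y 2.6
```

{"method": "play_rows", "body": {
  "moves": [
    [[0, -0.06, 0, 0, 0, 0, 0.5], [0, 0, 0, 0, 0, 0, 0.5], [0, 0, 0, 0, 0, 0, 0.5], [0, 0, 0, 0, 0, 0, 0.5], [0, 0, 0, -0.3, 0, 0, 0.5], [0, 0, 0, -0.8, 0, 0, 0.5], [0, 0, 0, -0.8, 0, 0, 0.5], [0, 0, 0, -0.4, -0.6, 0, 0.5], [0, 0, 0, 0, -0.9, 0, 0.5], [0, 0, 0, 0, -0.5, -0.2, 0.5]]
  ]
}}

```text
clock: 10.9
ee_pos: [507.0, -125.9, 200.5]
eef_rot: [0.029, 0.7, -0.026, 0.713]
contact_force: [-2.1, -0.9, -0.6]
opening: 43.7
```

```bash
python3 - <<'E'
from h import *
mid();d=snap('wrist','w3.png')
cv2.imwrite('pics/w3b.png',cv2.resize(d['pixels'],(800,600),interpolation=cv2.INTER_CUBIC)[...,::-1])
E
```

```text
t 10.9 tcp [ 507.  -125.9  200.5] yaw -4.5 tilt [ 0.018  0.004 -1.   ] F [-2.1 -0.9 -0.6] open 43.7
lateral off midline -8.7 to seat y 82.9
```

View pics/w3b.png

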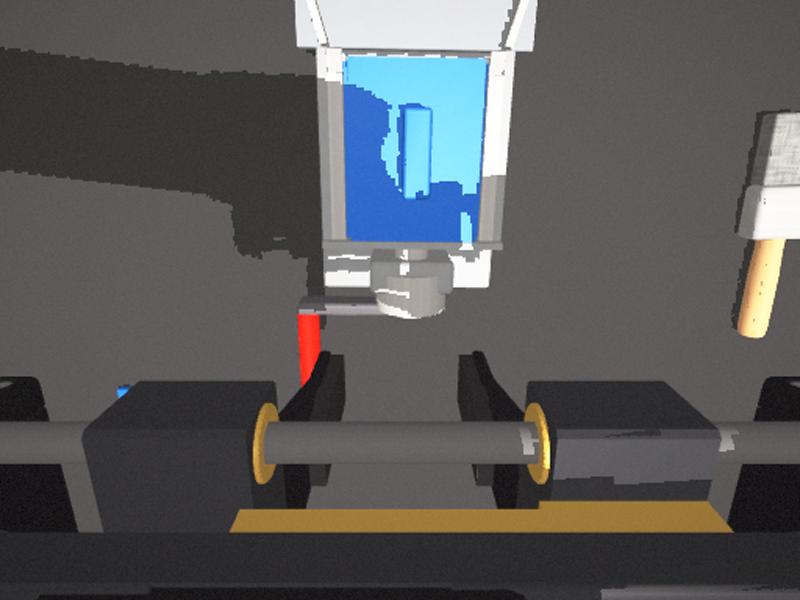

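The blue tray is fully in under both lips, with its front edge at the end wall (v≈240) and its fin at (416,150). The crank is at v≈308, and the red bar's inner end is at (309,313).

```bash
python3 - <<'E'
from h import *
d=load('w3');p=onz(d,309/1.5625,313/1.5625,84);print('bar inner end',p,'mid',p+28*np.array([-.0905,-.996,0]))
print('fin ctr',onz(d,416/1.5625,150/1.5625,122))
plan([447,-163,130],-5.2)
E
```

```text
bar inner end [ 450.73654019 -135.94362742   84.        ] mid [ 448.20254019 -163.83162742   84.        ]
fin ctr [522.84028728 -43.69496008 122.        ]
n 3 D [-58.3 -34.  -70.5] rv [ 0.49  0.94 -0.2 ]
[[0.02, 0.04, -0.01, 0.58, -0.32, -0.47], [0.02, 0.04, -0.01, 0.58, -0.32, -0.47], [0.02, 0.04, -0.01, 0.58, -0.33, -0.46]]
```

{"method": "play_rows", "body": {
  "moves": [
    [[0.02, 0.04, 0, 0.1, -0.35, -0.65, 0.5], [0.02, 0.04, 0, 0.6, -0.4, -0.65, 0.5], [0, 0.04, 0, 0.6, -0.15, -0.15, 0.5], [0, 0, 0, 0.5, 0, 0, 0.5], [0, 0, 0, 0, 0, 0, 0.5]]
  ]
}}

```text
clock: 11.45
ee_pos: [444.7, -162.8, 130.8]
eef_rot: [0.032, 0.704, -0.032, 0.709]
contact_force: [-0.2, 0.5, -0.1]
opening: 43.6
```

```bash
python3 - <<'E'
from h import *
tcp();plan([447.5,-166,61.5],-5.2)
E
```

```text
t 11.45 tcp [ 444.7 -162.8  130.8] yaw -5.24 tilt [ 0.006 -0.    -1.   ] F [-0.2  0.5 -0.1] open 43.6
n 2 D [  2.8  -3.2 -69.3] rv [-0.04  0.35 -0.02]
[[-0.0, 0.02, -0.0, 0.87, -0.04, 0.03], [-0.0, 0.02, -0.0, 0.87, -0.04, 0.04]]
```

{"method": "play_rows", "body": {
  "moves": [
    [[0, 0.02, 0, 0.1, -0.08, 0.07, 0.5], [0, 0.02, 0, 0.5, 0, 0, 0.5], [0, 0, 0, 0.5, 0, 0, 0.5], [0, 0, 0, 0.4, 0, 0, 0.5], [0, 0, 0, 0.2, 0, 0, 0.5], [0, 0, 0, 0, 0, 0, 0.5]]
  ]
}}

```text
clock: 12.05
ee_pos: [455.7, -167.7, 68.2]
eef_rot: [0.03, 0.702, -0.033, 0.711]
contact_force: [-0.7, 0.5, 0.9]
opening: 43.3
```

```bash
python3 - <<'E'
from h import *
tcp();plan([447.5,-166,61.5],-5.2)
E
```

```text
t 12.05 tcp [ 455.7 -167.7   68.2] yaw -5.09 tilt [ 0.012 -0.004 -1.   ] F [-0.7  0.5  0.9] open 43.3
n 1 D [-8.2  1.7 -6.7] rv [0.11 0.7  0.19]
[[0.01, 0.09, 0.02, 0.17, 0.02, -0.21]]
```

{"method": "play_rows", "body": {
  "moves": [
    [[0, 0.08, 0, 0.17, 0.02, -0.2, 0.5], [0, 0, 0, 0, 0, 0, 0.1], [0, 0, 0, 0, 0, 0, 0.1], [0, 0, 0, 0, 0, 0, 0], [0, 0, 0, 0, 0, 0, 0], [0, 0, 0, 0, 0, 0, 0], [0, 0, 0, 0, 0, 0, 0], [0, 0, 0, 0, 0, 0, 0], [0, 0, 0, 0, 0, 0, 0], [0, 0, 0, 0, 0, 0, 0]]
  ],
  "newtons": 12
}}

```text
clock: 13.05
ee_pos: [446.0, -166.5, 63.7]
eef_rot: [0.03, 0.708, -0.033, 0.705]
contact_force: [-0.4, -0.4, -0.2]
opening: 13.3
```

```bash
cat >> h.py <<'E'
def arc(ths,step=None):
    """rows along the half circle through the given angles (deg), from the present pose; axis point at the handle"""
    s=manip.get_state();q=R.from_quat(s['eef_rot']);P=np.array(s['ee_pos']);tcp()
    a=np.array([447.5,-163.5,80])+65*np.array([.996,-.0905,0]); y=np.array([.996,-.0905,0]);x=np.array([-.0905,-.996,0])
    G=P+q.apply([-18.7,0,0]); e=G-a; print('theta',np.degrees(np.arctan2(e[2],-e@y)).round(1),'r',np.hypot(e[2],e@y).round(1),'along',(e@x).round(1))
    for t in ths:
        t=np.radians(t);N=a-65*np.cos(t)*y+65*np.sin(t)*[0,0,1]-2.5*np.array([-.0905,-.996,0])*-1
        print((q.inv().apply(N-G)/40).round(2)); G=N
    T=R.from_matrix(np.c_[[0,0,-1],np.cross([.996,-.0905,0],[0,0,-1]),[.996,-.0905,0]]);print('turn',((q.inv()*T).as_rotvec(degrees=True)/8).round(2))
E
python3 - <<'E'
from h import *
arc(range(8,60,8))
E
```

```text
t 13.05 tcp [ 446.  -166.5   63.7] yaw -5.12 tilt [-0.004 -0.005 -1.   ] F [-0.4 -0.4 -0.2] open 13.3
theta 2.1 r 66.3 along 3.0Traceback (most recent call last):
  File "<stdin>", line 2, in <module>
  File "h.py", line 39, in arc
    t=np.radians(t);N=a-65*np.cos(t)*y+65*np.sin(t)*[0,0,1]-2.5*np.array([-.0905,-.996,0])*-1
                                       ~~~~~~~~~~~~^~~~~~~~
TypeError: can't multiply sequence by non-int of type 'numpy.float64'
```

```bash
sed -i 's/65\*np.sin(t)\*\[0,0,1\]-2.5\*np.array(\[-.0905,-.996,0\])\*-1/65*np.sin(t)*np.array([0,0,1])+3*x/' h.py
python3 - <<'E'
from h import *
arc(range(8,60,8))
E
```

```text
t 13.05 tcp [ 446.  -166.5   63.7] yaw -5.12 tilt [-0.004 -0.005 -1.   ] F [-0.4 -0.4 -0.2] open 13.3
theta 2.1 r 66.3 along 3.0
[-0.17 -0.    0.05]
[-0.22 -0.    0.05]
[-0.21 -0.    0.08]
[-0.2  -0.    0.11]
[-0.18 -0.    0.13]
[-0.16 -0.    0.16]
[-0.14 -0.    0.18]
turn [ 0.01 -0.02  0.04]
```

{"method": "play_rows", "body": {
  "moves": [
    [[0, 0, 0, -0.17, 0, 0.03, 0], [0, 0, 0, -0.22, 0, 0.05, 0], [0, 0, 0, -0.21, 0, 0.08, 0]]
  ]
}}

```text
clock: 13.35
ee_pos: [449.4, -166.8, 87.0]
eef_rot: [0.03, 0.71, -0.033, 0.703]
contact_force: [-2.7, -0.1, -2.9]
opening: 13.5
```

```bash
python3 - <<'E'
from h import *
arc(range(28,80,8))
E
```

```text
t 13.35 tcp [ 449.4 -166.8   87. ] yaw -5.14 tilt [-0.011 -0.003 -1.   ] F [-2.7 -0.1 -2.9] open 13.5
theta 22.3 r 67.7 along 3.1
[-0.12  0.    0.13]
[-0.19 -0.    0.12]
[-0.18 -0.    0.14]
[-0.15 -0.    0.17]
[-0.13 -0.    0.19]
[-0.1 -0.   0.2]
[-0.07 -0.    0.21]
turn [ 0.01 -0.07  0.03]
```

{"method": "play_rows", "body": {
  "moves": [
    [[0, -0.05, 0.02, -0.15, 0, 0.13, 0], [0, -0.02, 0, -0.19, 0, 0.12, 0], [0, 0, 0, -0.18, 0, 0.14, 0], [0, 0, 0, -0.15, 0, 0.17, 0]]
  ]
}}

```text
clock: 13.75
ee_pos: [465.3, -168.3, 115.4]
eef_rot: [0.032, 0.713, -0.032, 0.7]
contact_force: [-8.3, 1.0, 3.9]
opening: 13.5
```

```bash
python3 - <<'E'
from h import *
arc(range(60,110,8))
E
```

```text
t 13.75 tcp [ 465.3 -168.3  115.4] yaw -5.21 tilt [-0.018  0.001 -1.   ] F [-8.3  1.   3.9] open 13.5
theta 49.3 r 71.3 along 3.1
[-0.06  0.    0.35]
[-0.1  0.   0.2]
[-0.07  0.    0.21]
[-0.04  0.    0.22]
[-0.01  0.    0.23]
[0.02 0.   0.23]
[0.05 0.   0.22]
turn [-0.   -0.13  0.  ]
```

{"method": "play_rows", "body": {
  "moves": [
    [[0, -0.1, 0, -0.03, 0, 0.25, 0], [0, -0.05, 0, -0.08, 0, 0.25, 0], [0, -0.02, 0, -0.06, 0, 0.22, 0], [0, 0, 0, -0.04, 0, 0.22, 0]]
  ]
}}

```text
clock: 14.15
ee_pos: [498.5, -172.4, 130.1]
eef_rot: [0.031, 0.71, -0.034, 0.703]
contact_force: [-3.7, 1.0, 2.8]
opening: 14.1
```

```bash
python3 - <<'E'
from h import *
arc(range(90,140,8))
E
```

```text
t 14.15 tcp [ 498.5 -172.4  130.1] yaw -5.31 tilt [-0.01  -0.003 -1.   ] F [-3.7  1.   2.8] open 14.1
theta 79.1 r 70.1 along 4.1
[0.09 0.03 0.33]
[0.01 0.   0.23]
[0.05 0.   0.22]
[0.08 0.   0.21]
[0.1 0.  0.2]
[0.13 0.   0.18]
[0.16 0.   0.16]
turn [-0.01 -0.07  0.03]
```

{"method": "play_rows", "body": {
  "moves": [
    [[0, -0.05, 0, 0.03, 0.02, 0.28, 0], [0, -0.02, 0, 0.03, 0, 0.23, 0], [0, 0, 0, 0.06, 0, 0.22, 0], [0, 0, 0, 0.08, 0, 0.21, 0]]
  ]
}}

```text
clock: 14.55
ee_pos: [541.4, -176.4, 125.9]
eef_rot: [0.031, 0.704, -0.035, 0.709]
contact_force: [-3.7, -0.3, 0.1]
opening: 13.4
```

```bash
python3 - <<'E'
from h import *
arc(range(120,190,8))
E
```

```text
t 14.55 tcp [ 541.4 -176.4  125.9] yaw -5.35 tilt [ 0.006 -0.007 -1.   ] F [-3.7 -0.3  0.1] open 13.4
theta 114.6 r 71.0 along 4.2
[0.21 0.03 0.07]
[0.13 0.   0.19]
[0.15 0.   0.17]
[0.17 0.   0.14]
[0.19 0.   0.12]
[0.21 0.   0.09]
[0.22 0.   0.06]
[0.22 0.   0.03]
[ 0.23  0.   -0.  ]
turn [-0.02  0.05  0.05]
```

{"method": "play_rows", "body": {
  "moves": [
    [[0, 0.04, 0.03, 0.16, 0.02, 0.13, 0], [0, 0.02, 0, 0.14, 0, 0.17, 0], [0, 0, 0, 0.16, 0, 0.15, 0], [0, 0, 0, 0.18, 0, 0.12, 0]]
  ]
}}

```text
clock: 14.95
ee_pos: [567.8, -178.9, 98.6]
eef_rot: [0.032, 0.706, -0.034, 0.706]
contact_force: [-2.9, -0.9, 2.7]
opening: 13.5
```

```bash
python3 - <<'E'
from h import *
arc(range(152,200,8))
E
```

```text
t 14.95 tcp [ 567.8 -178.9   98.6] yaw -5.37 tilt [-0.    -0.002 -1.   ] F [-2.9 -0.9  2.7] open 13.5
theta 146.4 r 67.5 along 4.4
[0.17 0.03 0.03]
[0.21 0.   0.09]
[0.22 0.   0.06]
[0.22 0.   0.03]
[0.23 0.   0.  ]
[ 0.22  0.   -0.03]
turn [-0.02 -0.    0.02]
```

{"method": "play_rows", "body": {
  "moves": [
    [[0, 0, 0, 0.18, 0.02, 0.05, 0], [0, 0, 0, 0.21, 0, 0.08, 0], [0, 0, 0, 0.2, 0, 0.05, 0], [0, 0, 0, 0.2, 0, 0.02, 0]]
  ]
}}

```text
clock: 15.35
ee_pos: [575.4, -179.5, 64.0]
eef_rot: [0.032, 0.707, -0.034, 0.705]
contact_force: [-9.1, -0.1, 16.3]
opening: 13.2
```

```bash
python3 - <<'E'
from h import *
arc(range(178,190,8))
E
```

```text
t 15.35 tcp [ 575.4 -179.5   64. ] yaw -5.41 tilt [-0.003 -0.003 -1.   ] F [-9.1 -0.1 16.3] open 13.2
theta 177.6 r 63.9 along 4.3
[0.01 0.03 0.03]
[ 0.23  0.   -0.01]
turn [-0.03 -0.02  0.02]
```

{"method": "play_rows", "body": {
  "moves": [
    [[0, 0, 0, 0.06, 0, 0.02, 0], [0, 0, 0, 0, 0, 0, 0.4], [0, 0, 0, 0, 0, 0, 0.4], [0, 0, 0, 0, 0, 0, 0.4], [0, 0, 0, 0, 0, 0, 0.4], [0, 0, 0, -0.3, 0, 0, 0.4], [0, 0, 0, -0.8, 0, 0, 0.4], [0, 0, 0, -0.9, 0, 0, 0.4], [0, 0, 0, -0.8, 0.2, 0, 0.4], [0, 0, 0, 0, 0, 0, 0.4]]
  ]
}}

```text
clock: 16.35
ee_pos: [578.9, -167.7, 178.4]
eef_rot: [0.033, 0.706, -0.032, 0.706]
contact_force: [0.4, 0.9, -0.7]
opening: 34.4
```

```bash
python3 - <<'E'
from h import *
tcp();w=snap('wrist','w4.png');d=snap('side','s2.png')
A=cv2.resize(w['pixels'],(400,300));B=cv2.resize(d['pixels'][130:270,170:330],(400,350),interpolation=cv2.INTER_CUBIC)
C=np.zeros((350,800,3),np.uint8);C[:300,:400]=A;C[:,400:]=B;cv2.imwrite('pics/end.png',C[...,::-1])
E
```

```text
t 16.35 tcp [ 578.9 -167.7  178.4] yaw -5.26 tilt [ 0.     0.002 -1.   ] F [ 0.4  0.9 -0.7] open 34.4
```

View pics/end.png

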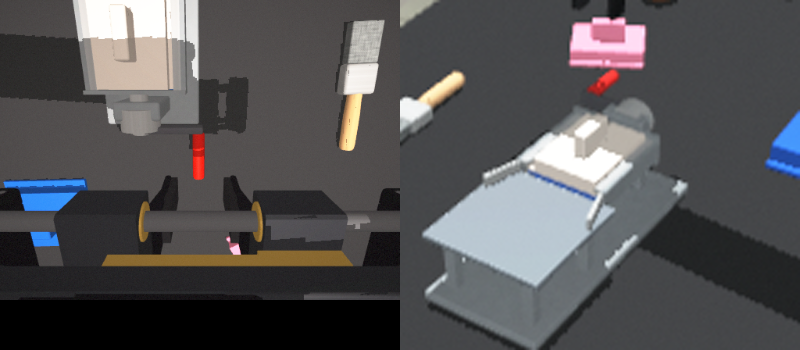

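```bash
python3 - <<'E'
from h import *
P=[]
for f in('w4','s2'):
    d=load(f);g=d['pixels'].astype(int);m=((g[...,0]>120)&(g[...,1]<70)&(g[...,2]<70)).astype(np.uint8)
    n,l,s,c=cv2.connectedComponentsWithStats(m);i=1+s[1:,4].argmax();print(f,s[i],c[i].round(1));o,r=ray(d,*c[i]);P.append((o,r/np.linalg.norm(r)))
(o1,a),(o2,b)=P;t=np.linalg.lstsq(np.c_[a,-b],o2-o1,rcond=None)[0];print('handle',(o1+a*t[0]).round(1),(o2+b*t[1]).round(1))
d=load('s2');g=d['pixels'].astype(int);m=((g[...,2]-g[...,0])>60)[190:215,215:262];v,u=np.where(m);print('blue edge px',u.min()+215,u.max()+215,v.min()+190,v.max()+190,[onz(d,uu,vv,78).round(0)[:2].tolist() for uu,vv in((u.min()+215,v[u.argmin()]+190),(u.max()+215,v[u.argmax()]+190))])
E
```

```text
w4 [247 170  15  60 854] [254.  199.9]
s2 [245 158  13  10  57] [251.1 162.8]
handle [ 576.3 -175.3   81.8] [ 571.9 -178.3   83. ]
blue edge px 223 247 199 209 [[559.0, 1.0], [487.0, 9.0]]
```

```bash
python3 -c "
from h import *
print(order.job_done())"
```

```text
the job is handed in; nothing more can be done
None
```

I capped the white tray with the smaller blue tray, swung the red handle over to its stop, and handed the job in at about 16 s. It reports no verdict, so success is not confirmed.

- **Tray in:** the blue tray slid from the shelf under the lips until it met the end wall. A wrist view then put the fin centre at about (523, −44) mm, within 1 mm or so of my estimate of the seat.
- **Handle over:** measured forces stayed under about 20 N, and the gripper met the stop at the end. From two views the handle was then on the far side at about z = 82 mm, level with the axis, so the cradle is fully over.
- **Blue tray after turning:** its shelf-side edge is centred at y ≈ 5 mm, against about 4 mm expected, so it is still fully in, underneath the white tray.
- **Gripper and orange tray:** the gripper is open and raised about 180 mm, with no contact force. The arm never went near the orange tray.
- **Not checked:** the samples are enclosed between the trays, so I could not see them. Nothing spilled showed in the final pictures. I did not measure the orange tray's position again at the end.
- **Disagreement:** while turning, the grasp point ran up to 6 mm outside the 65 mm handle circle. It was back to about 64 mm at the stop.

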